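# Clear the alignment gauge and load the lamp

### The job

The alignment gauge has been left in the lamp cradle: lift it out and stand it upright in the empty white tray, lying wholly inside. Then lay the lamp in the cradle with its long black base towards the end block, and slide it gently along until the base has pushed the block's spring pin fully in; leave it there, lying flat and home. Do not ram the lamp, and leave the jars, the pot and the flasks where they are.

Things in the scene. Friction and masses are not known exactly. Their poses are not given: they have to be found in the camera images.
- cradle: Fixed lamp cradle: black base plate (240 x 90 x 12 mm) with two aluminium U-saddles, a gap for fingers between them, and an end block. Origin: on the table on its centre line; x lengthwise towards the end block, y across, z up. The end block (grey, 56 mm wide, 70 mm high) is clamped anew each time: its face is anywhere from x = 75 to 99 mm, not told, to be felt or seen.
- saddle_short (a point): Middle of the floor of the short saddle, at cradle x = 58 mm, 28 mm above the table. It covers x = 44 to 72 mm, is 46 mm wide inside, with walls to 48 mm above the table and flared lips to 59 mm.
- saddle_long (a point): Middle of the floor of the long saddle, at cradle x = -63 mm, 28 mm above the table. It covers x = -92 to -34 mm; same section as the short one. The gap between the saddles (x = -34 to 44 mm) is open down to the base plate.
- pin (a joint): Brass spring pin, 12 mm dia, 48 mm above the table on the cradle's centre line, standing 8 mm out of the end block's face. Value in m: 0 = fully out, 0.008 = fully in, the lamp's base then against the rigid block. About 1 N pushes it in. It springs out if nothing holds it; the lamp's friction in the saddles holds it.
- gauge: Alignment gauge, 0.2 to 0.33 kg: aluminium foot bar 120 x 38 x 14 mm, black grip post in its middle (26 mm along x, 16 mm along y, from 14 to 74 mm above the underside), white target plate (5 x 36 mm, 64 mm high) at x = -50 mm. Origin: centre of its underside, x along the bar, z up. At first it rests on the saddle floors, parallel to the cradle.
- lamp: Lamp lying on the table, 150 mm long, 0.24 to 0.39 kg: clear glass tube, 36 mm dia, between two square black 40 x 40 mm collars, the long base (40 mm, at +x) and the short nose collar (14 mm, at -x). Free glass from x = -61 to 35 mm. Origin: centre of its underside, 20 mm below the tube's axis; x along the axis towards the base, z up.
- lamp_base (a point): Centre of the lamp's base end face (75 mm from the lamp's origin along its x, on the axis).
- lamp_nose (a point): Centre of the lamp's nose end face (-75 mm along its x, on the axis).
- tray: Fixed empty white tray, 180 (x) x 120 (y) x 26 mm outside, walls and floor about 4 mm thick. Origin: centre of its underside, x along its long side, z up.
- flask_a: stoppered glass volumetric flask, 68 dia x 166 high, at the back of the table. Origin: centre of its underside, z up. Not to be disturbed.
- flask_b: smaller stoppered glass flask, 60 dia x 146 high, at the back of the table. Origin: centre of its underside, z up. Not to be disturbed.
- jar_a: small lidded jar, 42 dia x 55 high, standing on the table. Origin: centre of its underside, z up. Not to be disturbed.
- jar_b: small lidded jar like the other, 42 dia x 55 high. Origin: centre of its underside, z up. Not to be disturbed.
- weigh_pot: small white ceramic pot, 40 dia x 35 high. Origin: centre of its underside, z up. Not to be disturbed.

How it is judged (in metres and radians):
On the way, in this order (a step that is already met when the one before it is completed fails the run):
1. the gauge stands upright on the tray's floor, let go (x of gauge in the frame of tray between -0.055 and 0.055 m and y of gauge in the frame of tray between -0.06 and 0.06 m and z of gauge in the frame of tray between 0 and 0.01 m and angle between gauge's own z axis and vertical below 0.1 rad and contact force between the fingers and gauge below 0.1 N), for 0.2 s.
2. the lamp lies in both saddles, base towards the end block, the pin pushed in (angle between the x axis of lamp and the x axis of cradle, either way round below 0.08 rad and x of lamp_base in the frame of cradle above 0.06 m and y of lamp_base in the frame of cradle between -0.005 and 0.005 m and z of lamp_base in the frame of cradle between 0.044 and 0.052 m and y of lamp_nose in the frame of cradle between -0.005 and 0.005 m and z of lamp_nose in the frame of cradle between 0.044 and 0.052 m and value of joint pin above 0.0062 m), for 0.2 s.
At the end, for the whole second after the job is handed in: Gauge released, upright (0.1 rad) on the tray's floor, inside its walls. Lamp released and at rest in both saddles, base towards the end block, parallel to the cradle (0.08 rad), end centres within 5 mm of its middle plane and 44 to 52 mm high, holding the pin in by over 6.2 of its 8 mm (all of step 1 and all of step 2 and linear speed of each of lamp, gauge below 0.01 m/s and contact force between the fingers and lamp below 0.1 N); the robot touches nothing.
It fails at once if the lamp is rammed: pressed on the cradle, its block or its pin with more than 30 N (contact force between lamp and cradle above 30 N).
It fails at once if a flask, jar or the pot is shifted by more than 30 mm or tipped (distance of any of flask_a, flask_b, jar_a, jar_b, weigh_pot from where it was at the start of the episode above 0.03 m or angle between any of flask_a, flask_b, jar_a, jar_b, weigh_pot's own z axis and vertical above 0.4 rad).
It also fails if it takes over 64 s, if anything falls off the work surface, if the arm or the gripper's body presses on something with over 40 N, if the wrist force passes 120 N, or if a joint passes its speed limit or range.

### The arm

A 6-joint arm with a two-finger parallel gripper is mounted at the origin on the work surface. World frame = base frame: x ahead of the robot, y to its left, z up, the work surface at z = 0. Lengths are in mm, angles in rad, forces in N, time in s.
With the tool pointing down it reaches from about 300 to 775 mm from the base axis. Payload 14.6 kg.
Tool frame: the origin (TCP) lies at the very end of the fingers, on their centre line; the grasp point (between the pads) lies 19 mm behind it; z points along the fingers, y is the line along which they close (so a half turn about z gives the same grasp; the last joint's range is limited). The gripper opens to 94 mm and grips with 3 to 60 N. Pads are 16 mm wide; open, the fingers measure 119 mm over their backs; the gripper's body (75 mm by 177 mm) begins 78 mm behind the grasp point.
Start: joints at [-1.23, 0.3, 1.521, -0, 1.321, -0.067], TCP at [218.117, -504.89, 205.446] pointing down, gripper open.
Joint ranges: [-3.03, 3.03], [-0.79, 2.21], [0.23, 2.52], [-1.04, 4.18], [0, 3.07], [-2.55, 2.55]. Speed limits (rad/s): [2.22, 2.22, 2.57, 3.14, 3.14, 3.14].

### API

Orientations are given as [roll, pitch, yaw] about the fixed x, y, z axes, in that order (R = Rz(yaw) Ry(pitch) Rx(roll)).
In Python, from cell import manip gives the robot as it stands.
- The arm moves only by the tool servo_tool, never from a script. Its argument "rows" is a list of rows, each a list of 7 numbers: the turn, a rotation vector about the world's x, y, z in degrees, then the shift along the world's x, y, z in mm, then the closure, from 0 (fully open) to 1 (shut). In form: [[rx, ry, rz, dx, dy, dz, fingers], ...]. A call has 1 to 20 rows; each row shifts and turns the commanded pose from where the row before left it; what a row does not reach is not made up. A row lasts 1/8 s, in which the tool goes at most 62.5 mm and 10.7 degrees, less where a joint would pass 70% of its speed; a pose out of reach is approached as far as the arm can. A call with a gripper value outside its range is refused whole. The fingers move at their own pace and stop on an object; "grip_force" is the grip in N (left out, the last holds). Time passes only in rows, so rows that do not move let the fingers close. It gives the time, the measured TCP pose, the force, the opening and the grip force at its end, in the units of the state.
- manip.read_state(): the state, without advancing time (a new reading comes with each control period).
- manip.camera(name): name is "scene" or "top" or "wrist"; returns the picture (420x560x3 uint8, red, green, blue); there is no depth.
- manip.camera_info(name): a dict with "fx", "fy", "cx", "cy" (pixels), "position" and "rotation" of the camera in the world; the wrist camera has in their place "T_tool_cam" (4x4, takes a point from camera to tool coordinates, whose origin is the TCP and whose axes are the flange's). Camera axes: x right, y down, z forward; pixel columns grow to the right and rows downward; lengths in mm; the calibration is good to about 2 mm. A picture is of the moment at which its call begins: read the wrist's pose just before it. camera_info takes no time and is no camera call.
- manip.sign_off(): hands the job in; it is judged then, once.
The state is a dict: "clock": time; "joints": joint angles; "qd": joint speeds; "effort": joint torques, N m; "eef_pos": TCP position; "eef_rot": TCP orientation; "wrist_force": force on the tool from outside, world axes, zero at the start; "moment": the same for the moment, N m; "finger_gap": finger opening in mm; "finger_force": force on a finger pad.
Only numpy, scipy, OpenCV 4.12 (cv2) and the standard library are available. Lean on these libraries where they do the work, as an engineer would, in place of code of your own. Each camera call takes 0.05 s, during which the arm holds its last target. There are 200 camera calls.

## Working session

There is one attempt and no reset: what is moved stays moved. The work goes in short steps, Python scripts to look and compute and a tool call to move; the robot and the scene stay as the last step left them, time stands still between calls to the robot, and variables do not carry over. Pictures are saved under pics/ and viewed, at most 10 in all, crops included, and the job is handed in when it is done.

Besides the shell and the picture viewer there is one more tool, called after "Call:" as a command line: name --pt "numbers of a row" for each row, then --argument value for the rest. servo_tool: Moves the arm, as the interface text tells. Its arguments: {"type":"object","properties":{"rows":{"type":"array","items":{"type":"array","items":{"type":"number"}}},"grip_force":{"type":"number"}},"required":["rows"]}

```bash
mkdir -p pics; python3 - <<'E'
from cell import manip
import cv2
for n in("top","scene"):
    cv2.imwrite(f"pics/{n}0.png",manip.camera(n)[:,:,::-1]);i=manip.camera_info(n);print({k:(v if not hasattr(v,'tolist') else v.tolist()) for k,v in i.items()})
print(manip.camera_info("wrist"));print(manip.read_state())
E
```

```text
{'fx': 482.0082983471272, 'fy': 482.0082983471272, 'cx': 276.77848211536593, 'cy': 215.70837868565786, 'position': [472.32009885358485, 6.459945008809517, 1307.436393386831], 'rotation': [-3.083244937745043, 0.00010347530180654374, -1.5452445909403885]}
{'fx': 472.96752566774586, 'fy': 472.96752566774586, 'cx': 277.51680667090335, 'cy': 205.81362349679776, 'position': [1119.2446733423517, 311.8918401419476, 1077.4727798868023], 'rotation': [-2.5742207741875607, -0.005191771816053237, 2.0743668488226703]}
{'fx': 308.866875892401, 'fy': 308.866875892401, 'cx': 280.5890000580561, 'cy': 210.19439570374544, 'T_tool_cam': array([[-4.30167394e-04, -9.67220388e-01, -2.53938056e-01,
         7.47010159e+01],
       [ 9.99999577e-01, -2.09637407e-04, -8.95500429e-04,
        -3.41432991e-01],
       [ 8.12911357e-04, -2.53938334e-01,  9.67220069e-01,
        -1.80218874e+02],
       [ 0.00000000e+00,  0.00000000e+00,  0.00000000e+00,
         1.00000000e+00]])}
{'clock': 0.1, 'joints': array([-1.22963480e+00,  3.00381139e-01,  1.52152977e+00, -3.73977993e-05,
        1.32067546e+00, -6.65936539e-02]), 'qd': array([-0.00078318, -0.00065262, -0.0017204 ,  0.00064939, -0.00060872,
       -0.00011397]), 'effort': array([ 3.93862929e-04, -5.32645583e+01, -3.53285551e+01,  7.09389593e-02,
        2.34849192e-02, -7.06622336e-05]), 'eef_pos': array([ 218.01522495, -504.68984725,  204.95737556]), 'eef_rot': array([-3.14059873e+00, -2.99816803e-05,  4.07764441e-01]), 'wrist_force': array([-0.62384311, -0.34631966,  0.37776059]), 'moment': array([0.02639249, 0.06363657, 0.0210118 ]), 'finger_force': 0.0, 'finger_gap': 93.98562974332091}
```

View pics/top0.png

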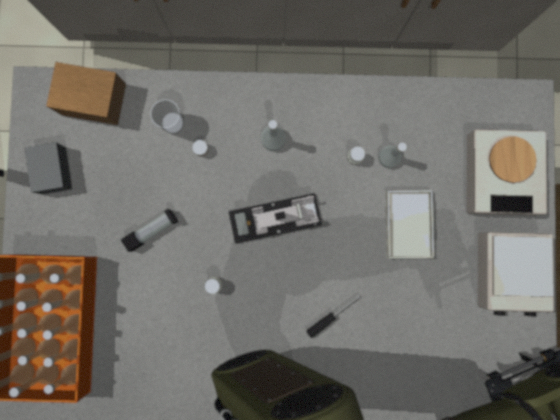

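View pics/scene0.png

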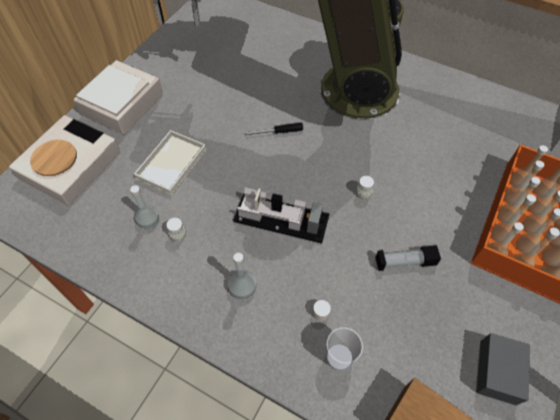

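The top view shows the cradle at about (276,218), with the end block at its left end (243,223) and the gauge's plate at the right (308,210). The lamp is at (150,230) with its base at lower left (131,241). The tray is at (411,224). Small obstacles are the jar at (212,286), a jar or the pot at (200,147) and (357,154), and the flasks at the back.

```bash
cat > h.py <<'E'
import numpy as np,cv2
from scipy.spatial.transform import Rotation as R
from cell import manip
def cam(n):
    i=manip.camera_info(n); K=(i['fx'],i['fy'],i['cx'],i['cy'])
    if n!='wrist': return K,R.from_euler('xyz',i['rotation']).as_matrix(),np.array(i['position'])
    s=manip.read_state(); T=np.array(i['T_tool_cam']); A=R.from_euler('xyz',s['eef_rot']).as_matrix()
    return K,A@T[:3,:3],A@T[:3,3]+s['eef_pos']
def ray(c,uv,z):
    K,A,p=c; uv=np.atleast_2d(uv).astype(float)
    d=np.c_[(uv[:,0]-K[2])/K[0],(uv[:,1]-K[3])/K[1],np.ones(len(uv))]@A.T
    return (p+d*((z-p[2])/d[:,2])[:,None])
def proj(c,P):
    K,A,p=c; q=(np.atleast_2d(P)-p)@A
    return np.c_[q[:,0]/q[:,2]*K[0]+K[2],q[:,1]/q[:,2]*K[1]+K[3]]
def blobs(m,amin=40):
    cs,_=cv2.findContours(m.astype(np.uint8),cv2.RETR_EXTERNAL,cv2.CHAIN_APPROX_NONE)
    return [c for c in cs if cv2.contourArea(c)>amin]
E
python3 - <<'E'
from h import *
np.set_printoptions(precision=1,suppress=True)
im=cv2.imread('pics/top0.png'); c=cam('top'); h=im.max(2)
def show(m,x0,x1,y0,y1,z):
    k=np.zeros_like(m); k[y0:y1,x0:x1]=m[y0:y1,x0:x1]
    for b in blobs(k):
        r=cv2.minAreaRect(b); P=ray(c,cv2.boxPoints(r),z)[:,:2]
        print(z,np.array(r[0]),cv2.contourArea(b),'ctr',P.mean(0),'sides',np.linalg.norm(P[1]-P[0]),np.linalg.norm(P[2]-P[1]),'ang',[np.degrees(np.arctan2(*(P[i+1]-P[i])[::-1]))for i in(0,1)])
print('lamp');show(h<55,105,190,195,260,20)
print('cradle');show(h<55,220,335,185,250,12)
print('tray');show(h>150,370,450,180,270,26)
print('tray');show(h>170,370,450,180,270,26)
for n,p in dict(jar1=(212,286),j2=(200,147),j3=(357,154)).items(): print(n,ray(c,p,50))
E
```

```text
lamp
20 [131.9 241.9] 190.0 ctr [467.7 393. ] sides 41.10590725808785 42.48850762528376 ang [np.float64(-54.54384553349787), np.float64(-144.16156631588095)]
20 [171.7 215.9] 65.0 ctr [539.9 289.5] sides 15.53268203102789 40.202975807873386 ang [np.float64(-57.30922904002741), np.float64(-147.09850920660338)]
cradle
12 [271.3 219.1] 845.0 ctr [538.5  22.9] sides 214.12476229016698 84.63708012343199 ang [np.float64(-77.18948003877628), np.float64(-167.4741101188358)]
12 [277.1 204.7] 113.5 ctr [577.6   8.3] sides 74.59425846896478 16.415271519484353 ang [np.float64(-75.25247300667066), np.float64(-165.43027659856827)]
tray
26 [408.7 224. ] 2404.5 ctr [ 534.4 -342.9] sides 109.9997653778173 177.88687721405978 ang [np.float64(-87.25797505111412), np.float64(-178.32099211945211)]
tray
26 [410.4 225. ] 2124.0 ctr [ 531.8 -347.3] sides 96.53953689520964 166.9797437293958 ang [np.float64(-87.28617178189131), np.float64(-178.3424218251545)]
jar1 [[359.1 171.6  50. ]]
j2 [[721.9 215.4  50. ]]
j3 [[ 713.8 -198.5   50. ]]
```

Call:
servo_tool --pt "0 0 6.7 27 47 0 0" --pt "0 0 6.7 27 47 0 0" --pt "0 0 6.7 27 47 0 0" --pt "0 0 6.7 27 47 0 0" --pt "0 0 6.7 27 47 0 0" --pt "0 0 6.7 27 47 0 0" --pt "0 0 6.7 27 47 0 0" --pt "0 0 6.7 27 47 0 0" --pt "0 0 6.7 27 47 0 0" --pt "0 0 6.7 27 47 0 0" --pt "0 0 6.7 27 47 -10 0" --pt "0 0 6.7 20 45 -20 0" --pt "0 0 0 0 0 0 0" --pt "0 0 0 0 0 0 0"

```text
clock: 1.85
eef_pos: [534.9, 56.7, 175.4]
eef_rot: [-3.141, 0.0, 1.81]
wrist_force: [-0.1, -0.2, -0.3]
finger_gap: 94.1
finger_force: 0.0
```

```bash
python3 - <<'E'
from h import *
s=manip.read_state();print(s['eef_pos'],np.degrees(s['eef_rot']),s['joints'],s['clock'])
im=manip.camera('wrist');cv2.imwrite('pics/w1.png',im[:,:,::-1])
E
```

```text
[534.91330102  56.7243595  175.41345104] [-1.79971192e+02  3.68067495e-03  1.03719343e+02] [ 3.76383343e-02  2.99733769e-01  1.59311831e+00 -1.72561607e-04
  1.24922029e+00 -2.01754779e-01] 1.85
```

View pics/w1.png

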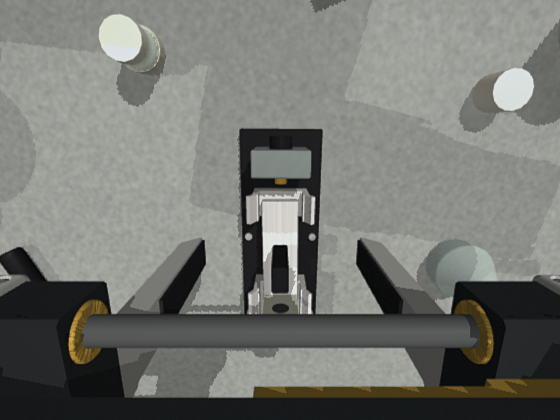

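The wrist view is aligned with the cradle. The base plate's far edge is at row 129 (cols 240–322), the end block top is at rows 150–178 (cols 251–312), the pin is at (281,181), and the grip post is at about (280,262). The fingers are to the left and right of all this.

```bash
python3 - <<'E'
from h import *
np.set_printoptions(precision=1,suppress=True)
im=cv2.imread('pics/w1.png'); c=cam('wrist'); h=im.max(2).astype(int)
L=[];Rr=[]
for r in range(136,300,4):
    row=h[r]; d=np.where(row[225:340]<60)[0]+225
    L.append((d[0],r)); Rr.append((d[-1]+1,r))
L=np.array(L);Rr=np.array(Rr)
for nm,a in(('L',L),('R',Rr)):
    P=ray(c,a-[.5,0],12)[:,:2]
    m=np.median(P,0); vx,vy,x0,y0=cv2.fitLine(P[np.newaxis].astype(np.float32).reshape(-1,1,2),cv2.DIST_HUBER,0,.01,.01).ravel()
    print(nm,a[[0,10,-1]].tolist(),'yaw',np.degrees(np.arctan2(vy,vx)),x0,y0)
print('far edge',ray(c,[(280,128.5)],12))
# block top, grey
hs=im.astype(int)
sub=(h>110)&(h<190); k=np.zeros_like(sub);k[145:182,245:320]=sub[145:182,245:320]
for b in blobs(k): 
    r=cv2.minAreaRect(b);P=ray(c,cv2.boxPoints(r),70);print('block',r,cv2.boundingRect(b),P[:,:2],P.mean(0))
print('col 280',[(r,im[r,280].tolist()) for r in range(124,192,2)])
k=np.zeros_like(sub);k[235:300,262:298]=(h<70)[235:300,262:298]
for b in blobs(k): print('post',cv2.boundingRect(b),cv2.contourArea(b))
print([ (x,h[250,x],h[285,x]) for x in range(258,304,2)])
print([(r,h[r,280]) for r in range(238,304,3)])
E
```

```text
L [[239, 136], [241, 176], [244, 296]] yaw -76.59162 497.66684 21.366749
R [[322, 136], [321, 176], [316, 296]] yaw -76.733765 584.4788 42.46018
far edge [[517.6 129.3  12. ]]
block ((280.4521789550781, 163.7750244140625), (59.33601760864258, 26.565019607543945), 0.9877603054046631) (251, 150, 60, 28) [[501.3  80.7]
 [496.6 104.6]
 [549.3 116.4]
 [555.2  92.8]] [525.6  98.6  70. ]
col 280 [(124, [145, 151, 149]), (126, [143, 149, 146]), (128, [123, 128, 126]), (130, [24, 21, 23]), (132, [32, 31, 30]), (134, [30, 29, 29]), (136, [28, 26, 26]), (138, [31, 28, 30]), (140, [30, 27, 28]), (142, [32, 28, 29]), (144, [31, 28, 28]), (146, [29, 27, 28]), (148, [28, 26, 27]), (150, [101, 106, 99]), (152, [134, 140, 131]), (154, [133, 139, 130]), (156, [131, 137, 130]), (158, [131, 138, 130]), (160, [131, 138, 130]), (162, [132, 137, 131]), (164, [132, 137, 130]), (166, [130, 136, 128]), (168, [131, 134, 128]), (170, [130, 136, 129]), (172, [130, 135, 126]), (174, [129, 134, 127]), (176, [128, 131, 123]), (178, [73, 91, 101]), (180, [37, 106, 140]), (182, [39, 108, 141]), (184, [28, 64, 82]), (
[... 690 characters left out ...]
int64(159)), (292, np.int64(209), np.int64(154)), (294, np.int64(216), np.int64(230)), (296, np.int64(215), np.int64(222)), (298, np.int64(42), np.int64(127)), (300, np.int64(28), np.int64(110)), (302, np.int64(30), np.int64(133))]
[(238, np.int64(230)), (241, np.int64(230)), (244, np.int64(214)), (247, np.int64(13)), (250, np.int64(15)), (253, np.int64(14)), (256, np.int64(15)), (259, np.int64(17)), (262, np.int64(15)), (265, np.int64(18)), (268, np.int64(29)), (271, np.int64(30)), (274, np.int64(31)), (277, np.int64(31)), (280, np.int64(29)), (283, np.int64(30)), (286, np.int64(29)), (289, np.int64(30)), (292, np.int64(43)), (295, np.int64(104)), (298, np.int64(102)), (301, np.int64(102))]
```

```bash
cat >> h.py <<'E'
YAW=np.radians(103.34);U=np.array([np.cos(YAW),np.sin(YAW)]);V=np.array([-U[1],U[0]])
O=np.array([545.6,12.6])
def cr(P): d=np.atleast_2d(P)[:,:2]-O; return np.c_[d@U,d@V]
E
python3 - <<'E'
from h import *
np.set_printoptions(precision=1,suppress=True)
c=cam('wrist')
P=ray(c,[(279.7,266.5),(279.7,279.8),(279.7,292.5)],102);print(P,cr(P))
P=ray(c,[(280,245)],42);print(cr(P), 'V',V)
E
```

```text
[[545.7  13.3 102. ]
 [548.7   0.6 102. ]
 [551.7 -11.8 102. ]] [[  0.7  -0.2]
 [-12.4  -0.3]
 [-25.1  -0.3]]
[[-2.  -0.4]] V [-1.  -0.2]
```

Call:
servo_tool --pt "0 0 -0.4 5 -19 0 0" --pt "0 0 0 5 -19 0 0" --pt "0 0 0 3.7 -18.2 -10 0" --pt "0 0 0 0 0 -20 0" --pt "0 0 0 0 0 -25 0" --pt "0 0 0 0 0 -25 0.3" --pt "0 0 0 0 0 -20 0.4" --pt "0 0 0 0 0 -10 0.5" --pt "0 0 0 0 0 -4 1" --pt "0 0 0 0 0 0 1" --pt "0 0 0 0 0 0 1" --pt "0 0 0 0 0 0 1" --pt "0 0 0 0 0 0 1" --grip_force 25

```text
clock: 3.52
eef_pos: [548.9, 0.9, 61.7]
eef_rot: [3.141, 0.0, 1.804]
wrist_force: [-2.0, 0.3, 2.1]
finger_gap: 17.3
finger_force: 1.0
```

Call:
servo_tool --pt "0 0 0 0 0 0 1" --pt "0 0 0 0 0 0 1" --pt "0 0 0 0 0 0 1" --pt "0 0 0 0 0 5 1" --pt "0 0 0 0 0 15 1" --pt "0 0 0 0 0 20 1" --pt "0 0 0 0 0 20 1"

```text
clock: 4.4
eef_pos: [548.9, 0.9, 123.0]
eef_rot: [3.141, 0.0, 1.804]
wrist_force: [0.3, -0.5, -3.2]
finger_gap: 15.5
finger_force: 25.0
```

Call:
servo_tool --pt "0 0 0 0 0 20 1" --pt "0 0 -8.5 -1 -29 0 1" --pt "0 0 -8.5 -1 -29 0 1" --pt "0 0 -8.5 -1 -29 0 1" --pt "0 0 -8.5 -1 -29 0 1" --pt "0 0 -8.5 -1 -29 0 1" --pt "0 0 -8.5 -1 -29 0 1" --pt "0 0 -8.5 -1 -29 0 1" --pt "0 0 -8.5 -1 -29 0 1" --pt "0 0 -8.5 -2 -29 0 1" --pt "0 0 -8.5 -2 -29 0 1" --pt "0 0 -8.5 -2 -29 0 1" --pt "0 0 -8.5 -2 -27 0 1" --pt "0 0 0 0 0 0 1" --pt "0 0 0 0 0 0 1"

```text
clock: 6.28
eef_pos: [532.9, -344.6, 141.9]
eef_rot: [-3.141, -0.0, 0.026]
wrist_force: [0.2, 0.5, -2.5]
finger_gap: 15.8
finger_force: 25.0
```

```bash
python3 - <<'E'
from h import *
s=manip.read_state();print(s['eef_pos'],np.degrees(s['eef_rot']),s['finger_gap'],s['clock'])
a=manip.camera('wrist');b=manip.camera('top')
cv2.imwrite('pics/t2.png',b[:,:,::-1]);cv2.imwrite('pics/w2.png',np.hstack([a[:,60:500],cv2.resize(b[180:270,360:460],(350,420))[:,:,:]])[:,:,::-1])
E
```

```text
[ 532.88738428 -344.55020709  141.86453403] [-1.79993683e+02 -7.51397016e-03  1.48949259e+00] 15.769209729663093 6.275
```

View pics/w2.png

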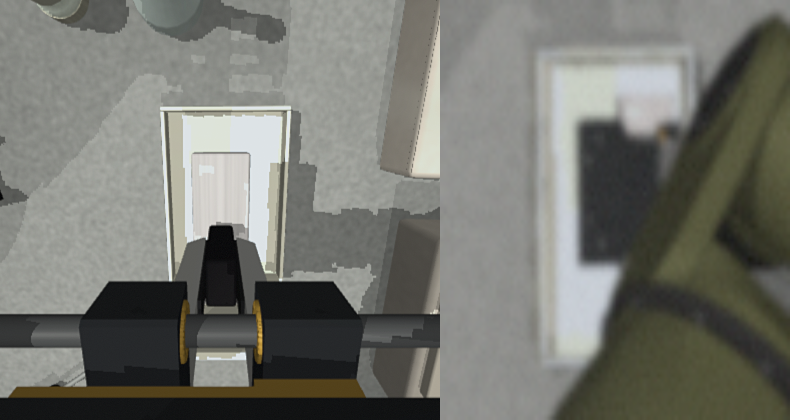

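The gauge hangs aligned above the tray. The tray's far rim runs from (160,106) to (291,106) in the crop (+60 in the full picture), and its sides run down to about row 278. I'll compute the tray centre from the rim.

```bash
python3 - <<'E'
from h import *
np.set_printoptions(precision=1,suppress=True)
c=cam('wrist');P=ray(c,[(220,106),(351,106),(229,278),(342,278)],26);print(P)
m=(P[0]+P[1])/2;d=P[0]-P[1];print(np.linalg.norm(d),np.degrees(np.arctan2(d[1],d[0]))-90)
a=(P[1]-P[3]);print(np.degrees(np.arctan2(a[1],a[0])),m)
# gauge foot far end, underside z ~ eef-61.7+28
print(ray(c,[(251,153),(310,153)],141.9-61.7+28+14))
E
```

```text
[[ 626.4 -285.7   26. ]
 [ 629.4 -404.9   26. ]
 [ 454.6 -291.    26. ]
 [ 457.7 -409.8   26. ]]
119.25533304565757 1.46594238035631
1.6296777005883296 [ 627.9 -345.3   26. ]
[[ 592.2 -323.   122.2]
 [ 593.2 -360.6  122.2]]
```

Call:
servo_tool --pt "0 0 0 5 -3 -10 1" --pt "0 0 0 0 0 -20 1" --pt "0 0 0 0 0 -20 1" --pt "0 0 0 0 0 -20 1" --pt "0 0 0 0 0 -15 1" --pt "0 0 0 0 0 -10 1" --pt "0 0 0 0 0 -4 1" --pt "0 0 0 0 0 -3 1" --pt "0 0 0 0 0 -1 1" --pt "0 0 0 0 0 0 1" --pt "0 0 0 0 0 0 1"

```text
clock: 7.75
eef_pos: [537.9, -348.2, 38.7]
eef_rot: [3.141, -0.0, 0.024]
wrist_force: [0.1, -0.2, -2.1]
finger_gap: 15.8
finger_force: 25.0
```

Call:
servo_tool --pt "0 0 0 0 0 -0.7 1" --pt "0 0 0 0 0 -0.7 1" --pt "0 0 0 0 0 -0.3 1" --pt "0 0 0 0 0 0 1" --pt "0 0 0 0 0 0 1"

```text
clock: 8.38
eef_pos: [538.0, -348.1, 37.6]
eef_rot: [3.141, -0.0, 0.024]
wrist_force: [-2.3, 2.1, 6.5]
finger_gap: 15.8
finger_force: 25.0
```

Call:
servo_tool --pt "0 0 0 0 0 0 0.5" --pt "0 0 0 0 0 0 0.5" --pt "0 0 0 0 0 0 0.5" --pt "0 0 0 0 0 10 0.5" --pt "0 0 0 0 0 30 0.4" --pt "0 0 0 0 0 40 0.3" --pt "0 0 0 0 0 40 0" --pt "0 0 0 0 0 40 0" --pt "0 0 0 0 0 0 0"

```text
clock: 9.5
eef_pos: [538.7, -348.8, 201.0]
eef_rot: [3.138, -0.005, 0.024]
wrist_force: [0.5, 0.3, -0.7]
finger_gap: 92.1
finger_force: 0.0
```

```bash
python3 - <<'E'
from h import *
a=manip.camera('scene');cv2.imwrite('pics/s3.png',cv2.resize(a[110:240,100:350],(780,406),interpolation=cv2.INTER_CUBIC)[:,:,::-1])
E
```

```text
(no output)
```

View pics/s3.png

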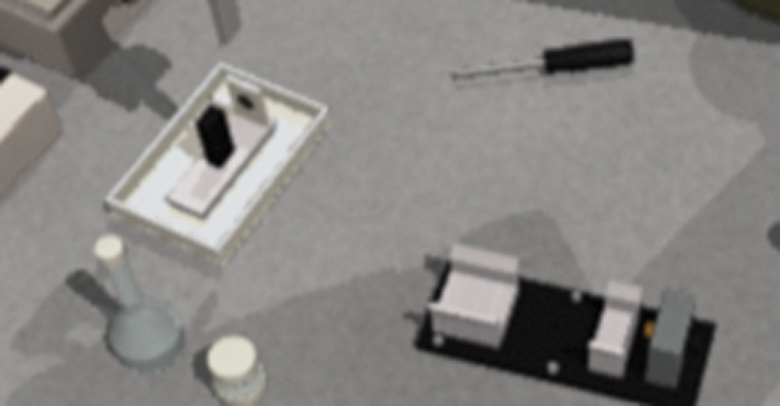

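The gauge stands upright on the tray floor, clear of the walls; the cradle is empty, with the pin out at (650,328). Next I'll go to the lamp.

Call:
servo_tool --pt "0 0 5 -4 40 0 0" --pt "0 0 9.5 -4 53 0 0" --pt "0 0 9.5 -4 53 0 0" --pt "0 0 9.5 -4 53 0 0" --pt "0 0 9.5 -4 53 0 0" --pt "0 0 9.5 -4 53 0 0" --pt "0 0 9.5 -4 53 0 0" --pt "0 0 9.5 -4 53 0 0" --pt "0 0 9.5 -5 53 0 0" --pt "0 0 9.5 -5 53 0 0" --pt "0 0 9.5 -5 53 0 0" --pt "0 0 9.5 -5 53 0 0" --pt "0 0 9.5 -5 53 0 0" --pt "0 0 9.5 -5 52 -10 0" --pt "0 0 0 0 0 -10 0" --pt "0 0 0 0 0 -10 0" --pt "0 0 0 0 0 0 0" --pt "0 0 0 0 0 0 0"

```text
clock: 11.8
eef_pos: [476.3, 379.1, 167.2]
eef_rot: [3.141, 0.0, 2.265]
wrist_force: [0.9, -0.1, 0.4]
finger_gap: 94.5
finger_force: 0.0
```

```bash
python3 - <<'E'
from h import *
np.set_printoptions(precision=1,suppress=True)
s=manip.read_state();print(s['eef_pos'],np.degrees(s['eef_rot']),s['clock'])
c=cam('wrist');a=manip.camera('wrist');cv2.imwrite('pics/w4.png',a[:,:,::-1])
print(proj(c,[(499,348,20),(468,393,20),(540,289.5,20)]))
E
```

```text
[476.3 379.1 167.2] [180.    0.  129.8] 11.8
[[277.3 233.1]
 [281.8 184.9]
 [272.5 290.5]]
```

View pics/w4.png

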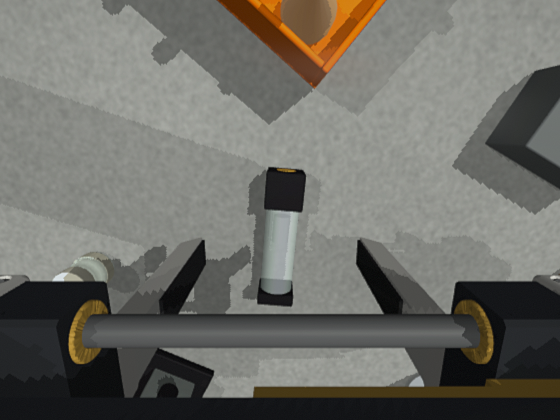

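The lamp is in view: base block at (285,190), nose collar at (275,298), glass between them, tilted slightly clockwise from vertical.

```bash
python3 - <<'E'
from h import *
np.set_printoptions(precision=1,suppress=True)
im=cv2.imread('pics/w4.png');h=im.max(2);c=cam('wrist')
def edges(r,lo=230,hi=330,t=50):
    d=np.where(h[r,lo:hi]<t)[0]+lo; return d[0],d[-1]+1
for r in (176,182,188,194,200,205,292,296,300): 
    a,b=edges(r); P=ray(c,[(a-.5,r),(b-.5,r)],40 if r<250 else 40); print(r,a,b,P.mean(0)[:2],np.linalg.norm(P[0]-P[1]))
print('c284',[(r,h[r,284]) for r in range(164,216,2)]); print('c276',[(r,h[r,276]) for r in range(280,310,2)])
E
```

```text
176 266 306 [462.8 405.2] 40.01561180047777
182 266 305 [466.3 400.2] 39.208510832816316
188 265 305 [469.9 395.2] 40.41407681995829
194 265 304 [473.4 390.1] 39.600892583145004
200 265 303 [477.1 385. ] 38.77952943333859
205 264 303 [480.  380.7] 39.96752387709222
292 258 293 [536.7 299. ] 38.70218967243421
296 257 293 [539.4 294.9] 39.953073349273645
300 258 293 [543.  291.4] 38.98556524287655
c284 [(164, np.uint8(149)), (166, np.uint8(158)), (168, np.uint8(95)), (170, np.uint8(122)), (172, np.uint8(22)), (174, np.uint8(30)), (176, np.uint8(33)), (178, np.uint8(31)), (180, np.uint8(32)), (182, np.uint8(32)), (184, np.uint8(32)), (186, np.uint8(32)), (188, np.uint8(32)), (190, np.uint8(32)), (192, np.uint8(31)), (194, np.uint8(30)), (196, np.uint8(29)), (198, np.uint8(30)), (200, np.uint8(30)), (202, np.uint8(30)), (204, np.uint8(27)), (206, np.uint8(29)), (208, np.uint8(26)), (210, np.uint8(62)), (212, np.uint8(172)), (214, np.uint8(156))]
c276 [(280, np.uint8(133)), (282, np.uint8(135)), (284, np.uint8(135)), (286, np.uint8(135)), (288, np.uint8(135)), (290, np.uint8(135)), (292, np.uint8(138)), (294, np.uint8(69)), (296, np.uint8(22)), (298, np.uint8(25)), (300, np.uint8(24)), (302, np.uint8(26)), (304, np.uint8(26)), (306, np.uint8(142)), (308, np.uint8(139))]
```

Call:
servo_tool --pt "0 0 -2.5 11 -12.6 0 0" --pt "0 0 -2.4 11 -12.6 -10 0" --pt "0 0 0 0 0 -25 0" --pt "0 0 0 0 0 -30 0" --pt "0 0 0 0 0 -30 0" --pt "0 0 0 0 0 -25 0.1" --pt "0 0 0 0 0 -20 0.2" --pt "0 0 0 0 0 -12 0.3" --pt "0 0 0 0 0 -5 0.4" --pt "0 0 0 0 0 -4 0.5" --pt "0 0 0 0 0 0 1" --pt "0 0 0 0 0 0 1" --pt "0 0 0 0 0 0 1" --pt "0 0 0 0 0 0 1" --pt "0 0 0 0 0 0 1" --grip_force 20

```text
clock: 13.72
eef_pos: [498.0, 354.8, 6.1]
eef_rot: [3.141, 0.0, 2.181]
wrist_force: [-1.6, -0.9, 5.0]
finger_gap: 35.4
finger_force: 20.0
```

Call:
servo_tool --pt "0 0 0 0 0 3 1" --pt "0 0 0 0 0 10 1" --pt "0 0 0 0 0 20 1" --pt "0 0 0 0 0 30 1" --pt "0 0 0 0 0 30 1" --pt "0 0 0 0 0 10 1" --pt "0 0 0 0 0 0 1" --pt "0 0 0 0 0 0 1"

```text
clock: 14.72
eef_pos: [497.3, 354.4, 107.5]
eef_rot: [-3.14, -0.0, 2.181]
wrist_force: [-0.6, -0.4, -3.9]
finger_gap: 35.6
finger_force: 20.0
```

```bash
python3 - <<'E'
from h import *
np.set_printoptions(precision=2,suppress=True)
s=manip.read_state();print(s['eef_pos'],np.degrees(s['eef_rot']),s['clock'],s['wrist_force'],s['moment'])
c=cam('wrist');a=manip.camera('wrist');cv2.imwrite('pics/w5.png',a[:,:,::-1])
E
```

```text
[497.35 354.41 107.55] [-179.89   -0.01  124.97] 14.725 [-0.62 -0.42 -3.87] [ 0.06 -0.12 -0.05]
```

View pics/w5.png

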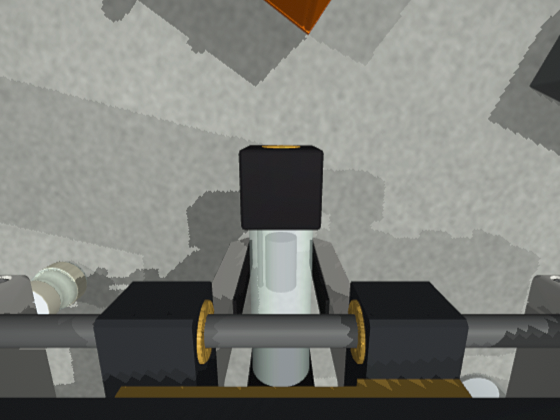

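The lamp is held along the tool's x axis, with its base up in the picture (cols 240–322, rows 147–228). I'll check its tilt and where along it I have gripped.

```bash
python3 - <<'E'
from h import *
np.set_printoptions(precision=2,suppress=True)
im=cv2.imread('pics/w5.png');h=im.max(2);c=cam('wrist');s=manip.read_state()
K,A,p=c; T=R.from_euler('xyz',s['eef_rot']).as_matrix()
# per row: depth from 40 mm width, then tool coordinates of the mid point
for r in (160,170,180,190,200,210,220,225):
    d=np.where(h[r,225:340]<60)[0]+225; a,b=d[0],d[-1]+1
    Z=40*K[0]/(b-a); u=(a+b)/2-.5
    q=A@(np.array([(u-K[2])/K[0],(r-K[3])/K[1],1])*Z)+p; P=ray(c,[(u,r)],s['eef_pos'][2]+34)[0]
    print(r,a,b,T.T@(q-s['eef_pos']), T.T@(P-s['eef_pos']))
print([(r,h[r,262]) for r in range(140,160)],[(r,h[r,262]) for r in range(222,236)])
for r in(147,150,153,228.5): print(r,T.T@(ray(c,[(280,r)],s['eef_pos'][2]+34)[0]-s['eef_pos']))
E
```

```text
160 239 323 [ 59.55   1.16 -31.87] [ 59.75   1.16 -34.  ]
170 240 323 [ 54.72   1.4  -31.31] [ 55.06   1.4  -34.  ]
180 240 322 [ 49.77   1.16 -30.72] [ 50.29   1.16 -34.  ]
190 240 322 [ 45.05   1.15 -31.95] [ 45.44   1.16 -34.  ]
200 240 322 [ 40.33   1.15 -33.19] [ 40.51   1.15 -34.  ]
210 241 321 [ 34.66   1.15 -30.77] [ 35.5    1.15 -34.  ]
220 241 321 [ 29.82   1.15 -32.04] [ 30.4    1.15 -34.  ]
225 241 321 [ 27.4    1.15 -32.67] [ 27.82   1.15 -34.  ]
[(140, np.uint8(173)), (141, np.uint8(172)), (142, np.uint8(172)), (143, np.uint8(166)), (144, np.uint8(135)), (145, np.uint8(88)), (146, np.uint8(118)), (147, np.uint8(49)), (148, np.uint8(17)), (149, np.uint8(22)), (150, np.uint8(31)), (151, np.uint8(34)), (152, np.uint8(37)), (153, np.uint8(37)), (154, np.uint8(39)), (155, np.uint8(40)), (156, np.uint8(39)), (157, np.uint8(39)), (158, np.uint8(39)), (159, np.uint8(40))] [(222, np.uint8(36)), (223, np.uint8(36)), (224, np.uint8(34)), (225, np.uint8(33)), (226, np.uint8(33)), (227, np.uint8(30)), (228, np.uint8(27)), (229, np.uint8(66)), (230, np.uint8(141)), (231, np.uint8(190)), (232, np.uint8(187)), (233, np.uint8(181)), (234, np.uint8(175)), (235, np.uint8(176))]
147 [ 65.74   0.93 -33.99]
150 [ 64.37   0.93 -33.99]
153 [ 62.99   0.93 -33.99]
228.5 [ 26.    0.9 -34. ]
```

Call:
servo_tool --pt "0 0 -2.1 4.8 -20 10 1" --pt "0 0 -2.1 4.8 -34 0 1" --pt "0 0 -2.1 4.8 -38 0 1" --pt "0 0 -2.2 4.8 -38 0 1" --pt "0 0 -2.2 4.8 -38 0 1" --pt "0 0 -2.2 4.8 -38 0 1" --pt "0 0 -2.2 4.8 -38 0 1" --pt "0 0 -2.2 4.8 -38 0 1" --pt "0 0 -2.2 4.8 -34 0 1" --pt "0 0 -2.1 5.3 -29.8 -10 1" --pt "0 0 0 0 0 -15 1" --pt "0 0 0 0 0 -10 1" --pt "0 0 0 0 0 -5 1" --pt "0 0 0 0 0 0 1" --pt "0 0 0 0 0 0 1"

```text
clock: 16.65
eef_pos: [546.5, 9.3, 79.2]
eef_rot: [3.141, 0.0, 1.805]
wrist_force: [-1.0, 0.4, -3.6]
finger_gap: 35.0
finger_force: 20.0
```

```bash
python3 - <<'E'
from h import *
np.set_printoptions(precision=2,suppress=True)
s=manip.read_state();print(s['eef_pos'],np.degrees(s['eef_rot']),s['clock'],s['wrist_force'],cr(s['eef_pos']))
c=cam('wrist');a=manip.camera('wrist');cv2.imwrite('pics/w6.png',a[:,:,::-1])
E
```

```text
[546.52   9.26  79.16] [179.96   0.01 103.4 ] 16.65 [-1.04  0.44 -3.62] [[-3.47 -0.13]]
```

View pics/w6.png

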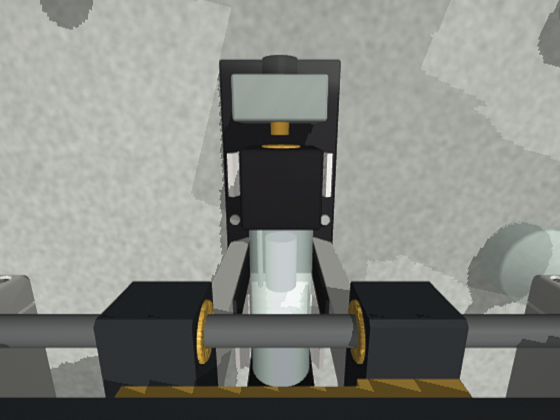

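The lamp hangs over the saddles. The base is at cols 240–323, the block top at cols 232–327 (front edge row 122), the pin at (280,128) and the plate edges at cols 220 and 340.

```bash
python3 - <<'E'
from h import *
np.set_printoptions(precision=2,suppress=True)
im=cv2.imread('pics/w6.png');h=im.max(2).astype(int);c=cam('wrist');s=manip.read_state();T=R.from_euler('xyz',s['eef_rot']).as_matrix()
f=lambda u,r,z:T.T@(ray(c,[(u,r)],z)[0]-s['eef_pos'])
for r in (80,95,110):
    d=np.where((h[r,222:336]>90))[0]+222; print('block',r,d[0],d[-1]+1,f((d[0]+d[-1])/2,r,70),(f(d[-1]+.5,r,70)-f(d[0]-.5,r,70))[1])
for r in (65,130):
    d=np.where((h[r,205:355]<70))[0]+205; print('plate',r,d[0],d[-1]+1,f((d[0]+d[-1])/2,r,12),(f(d[-1]+.5,r,12)-f(d[0]-.5,r,12))[1])
print([(r,h[r,250]) for r in range(112,130)],[(r,im[r,280].tolist()) for r in range(130,150,2)])
g=np.array([h[r,280] for r in range(130,146)])
print('face',f(250,121.5,70),'pin tip',f(280,134.5,54)); print('far plate',f(240,59.5,12))
for r in (160,190,220):
    d=np.where(h[r,237:327]<60)[0]+237; print('base',f((d[0]+d[-1])/2,r,s['eef_pos'][2]+34))
E
```

```text
block 80 231 329 [101.37   0.41   9.19] 55.952993697473985
block 95 232 328 [93.31  0.4   9.19] 55.445356576436595
block 110 232 327 [85.05  0.1   9.2 ] 55.51012150682541
plate 65 220 297 [120.05 -15.65  67.18] 56.77395602201223
plate 130 222 337 [73.65 -0.24 67.2 ] 89.16401429194258
[(112, np.int64(157)), (113, np.int64(158)), (114, np.int64(158)), (115, np.int64(158)), (116, np.int64(159)), (117, np.int64(156)), (118, np.int64(143)), (119, np.int64(121)), (120, np.int64(95)), (121, np.int64(66)), (122, np.int64(56)), (123, np.int64(38)), (124, np.int64(26)), (125, np.int64(26)), (126, np.int64(27)), (127, np.int64(27)), (128, np.int64(27)), (129, np.int64(28))] [(130, [48, 126, 163]), (132, [48, 126, 164]), (134, [42, 108, 142]), (136, [29, 23, 21]), (138, [29, 26, 26]), (140, [28, 26, 28]), (142, [27, 21, 22]), (144, [33, 62, 80]), (146, [54, 142, 185]), (148, [33, 63, 80])]
face [ 78.6  -17.01   9.18] pin tip [70.9   0.63 25.2 ]
far plate [123.77 -28.79  67.17]
base [ 60.18   1.23 -34.01]
base [ 45.87   0.99 -34.01]
base [ 30.83   0.74 -34.01]
```

Call:
servo_tool --pt "0 0 0 -0.25 -1.6 0 1" --pt "0 0 0 0 0 -10 1" --pt "0 0 0 0 0 -8 1" --pt "0 0 0 0 0 -6 1" --pt "0 0 0 0 0 -6 1" --pt "0 0 0 0 0 -5 1" --pt "0 0 0 0 0 -4 1" --pt "0 0 0 0 0 -2 1" --pt "0 0 0 0 0 0 1"

```text
clock: 17.82
eef_pos: [546.1, 7.3, 37.7]
eef_rot: [3.142, -0.0, 1.804]
wrist_force: [-0.7, 0.0, -3.5]
finger_gap: 35.6
finger_force: 20.0
```

Call:
servo_tool --pt "0 0 0 0 0 -1 1" --pt "0 0 0 0 0 -1 1" --pt "0 0 0 0 0 -0.5 1" --pt "0 0 0 0 0 -0.5 1" --pt "0 0 0 0 0 0 1"

```text
clock: 18.45
eef_pos: [546.0, 7.3, 34.7]
eef_rot: [-3.142, -0.0, 1.804]
wrist_force: [0.5, 0.3, -3.1]
finger_gap: 35.6
finger_force: 20.0
```

Call:
servo_tool --pt "0 0 0 0 0 -0.5 1" --pt "0 0 0 0 0 -0.4 1" --pt "0 0 0 0 0 0 1"

```text
clock: 18.82
eef_pos: [546.1, 7.3, 34.1]
eef_rot: [3.141, 0.0, 1.804]
wrist_force: [-3.4, -0.4, 2.1]
finger_gap: 35.8
finger_force: 20.0
```

Call:
servo_tool --pt "0 0 0 0 0 0 0.5" --pt "0 0 0 0 0 0 0.5" --pt "0 0 0 0 0 0 0.5" --pt "0 0 0 0 0 0 1" --pt "0 0 0 0 0 0 1" --pt "0 0 0 0 0 0 1" --pt "0 0 0 0 0 0 1" --grip_force 12

```text
clock: 19.7
eef_pos: [546.1, 7.3, 33.9]
eef_rot: [3.142, 0.0, 1.804]
wrist_force: [0.2, -0.7, -1.2]
finger_gap: 35.4
finger_force: 12.0
```

Call:
servo_tool --pt "0 0 0 -0.46 1.95 0 1" --pt "0 0 0 -0.46 1.95 0 1" --pt "0 0 0 -0.35 1.46 0 1" --pt "0 0 0 -0.23 0.97 0 1" --pt "0 0 0 -0.23 0.97 0 1" --pt "0 0 0 -0.23 0.97 0 1" --pt "0 0 0 0 0 0 1"

```text
clock: 20.58
eef_pos: [544.1, 15.6, 33.8]
eef_rot: [3.142, -0.0, 1.804]
wrist_force: [0.3, -1.6, -0.5]
finger_gap: 35.6
finger_force: 12.0
```

Call:
servo_tool --pt "0 0 0 -0.23 0.97 0 1" --pt "0 0 0 -0.23 0.97 0 1" --pt "0 0 0 -0.12 0.49 0 1" --pt "0 0 0 0 0 0 1"

```text
clock: 21.08
eef_pos: [543.5, 18.1, 33.9]
eef_rot: [3.142, -0.0, 1.804]
wrist_force: [0.0, -1.7, -1.6]
finger_gap: 35.9
finger_force: 12.0
```

Call:
servo_tool --pt "0 0 0 -0.12 0.49 0 1" --pt "0 0 0 -0.12 0.49 0 1" --pt "0 0 0 -0.12 0.49 0 1" --pt "0 0 0 0 0 0 1"

```text
clock: 21.58
eef_pos: [543.1, 19.6, 33.9]
eef_rot: [-3.142, -0.0, 1.804]
wrist_force: [1.1, -2.2, -0.1]
finger_gap: 35.6
finger_force: 12.0
```

Call:
servo_tool --pt "0 0 0 -0.12 0.49 0 1" --pt "0 0 0 -0.12 0.49 0 1" --pt "0 0 0 0 0 0 1"

```text
clock: 21.95
eef_pos: [542.9, 20.5, 33.9]
eef_rot: [3.142, -0.0, 1.804]
wrist_force: [-0.3, -2.0, -1.2]
finger_gap: 35.6
finger_force: 12.0
```

Call:
servo_tool --pt "0 0 0 -0.12 0.49 0 1" --pt "0 0 0 0 0 0 1"

```text
clock: 22.2
eef_pos: [542.8, 21.0, 33.9]
eef_rot: [3.142, -0.0, 1.804]
wrist_force: [0.3, -2.3, -0.9]
finger_gap: 35.6
finger_force: 12.0
```

Call:
servo_tool --pt "0 0 0 -0.12 0.49 0 1" --pt "0 0 0 0 0 0 1"

```text
clock: 22.45
eef_pos: [542.7, 21.5, 33.9]
eef_rot: [3.142, -0.0, 1.804]
wrist_force: [1.2, -2.7, -1.0]
finger_gap: 35.7
finger_force: 12.0
```

Call:
servo_tool --pt "0 0 0 -0.12 0.49 0 1" --pt "0 0 0 0 0 0 1"

```text
clock: 22.7
eef_pos: [542.6, 22.0, 33.8]
eef_rot: [-3.142, -0.0, 1.804]
wrist_force: [1.0, -2.4, -1.2]
finger_gap: 35.6
finger_force: 12.0
```

Call:
servo_tool --pt "0 0 0 -0.12 0.49 0 1" --pt "0 0 0 0 0 0 1"

```text
clock: 22.95
eef_pos: [542.5, 22.1, 33.8]
eef_rot: [3.142, 0.0, 1.804]
wrist_force: [1.2, -5.4, -1.1]
finger_gap: 35.9
finger_force: 12.0
```

```bash
python3 - <<'E'
from h import *
np.set_printoptions(precision=2,suppress=True)
s=manip.read_state();print(s['eef_pos'],s['wrist_force'],cr(s['eef_pos']))
c=cam('wrist');a=manip.camera('wrist')[:,:,::-1];cv2.imwrite('pics/w7.png',a)
cv2.imwrite('pics/w7c.png',cv2.resize(a[60:260,210:350],(560,600)[:2] if 0 else (420,600),interpolation=cv2.INTER_CUBIC))
E
```

```text
[542.51  22.14  33.84] [ 1.16 -5.43 -1.13] [[10.   0.8]]
```

View pics/w7c.png

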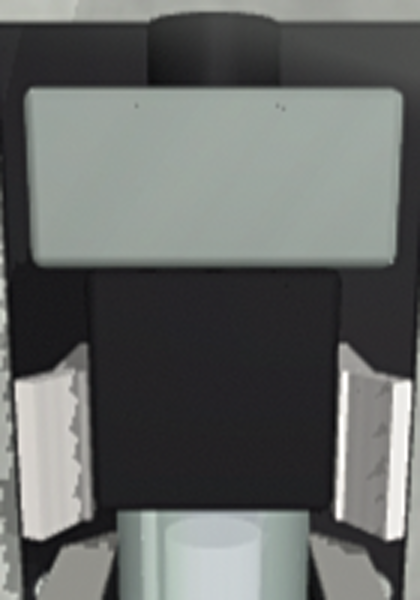

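The force rose to 5.4 N and the base now touches the block face (crop row 266), with the pin no longer visible, so the lamp is home. I'll release it and retreat.

Call:
servo_tool --pt "0 0 0 0 0 0 1" --pt "0 0 0 0 0 0 0.5" --pt "0 0 0 0 0 0 0.4" --pt "0 0 0 0 0 0 0.4" --pt "0 0 0 0 0 5 0.4" --pt "0 0 0 0 0 20 0.3" --pt "0 0 0 0 0 30 0.2" --pt "0 0 0 0 0 40 0" --pt "0 0 0 0 0 40 0" --pt "0 0 0 0 0 0 0" --pt "0 0 0 0 0 0 0"

```text
clock: 24.38
eef_pos: [542.1, 22.5, 168.2]
eef_rot: [-3.141, -0.0, 1.804]
wrist_force: [-0.0, 0.1, 0.2]
finger_gap: 93.8
finger_force: 0.0
```

```bash
python3 - <<'E'
from h import *
s=manip.read_state();print(s['eef_pos'],s['wrist_force'],s['clock'])
a=manip.camera('wrist')[:,:,::-1];b=manip.camera('scene')[:,:,::-1]
cv2.imwrite('pics/w8.png',np.hstack([cv2.resize(a[100:340,190:370],(450,600),interpolation=cv2.INTER_CUBIC),cv2.resize(b[120:260,220:300+2],(350,600),interpolation=cv2.INTER_CUBIC)]))
E
```

```text
[542.08998866  22.47165429 168.22767976] [-0.03638955  0.14110625  0.15472835] 24.375
```

View pics/w8.png

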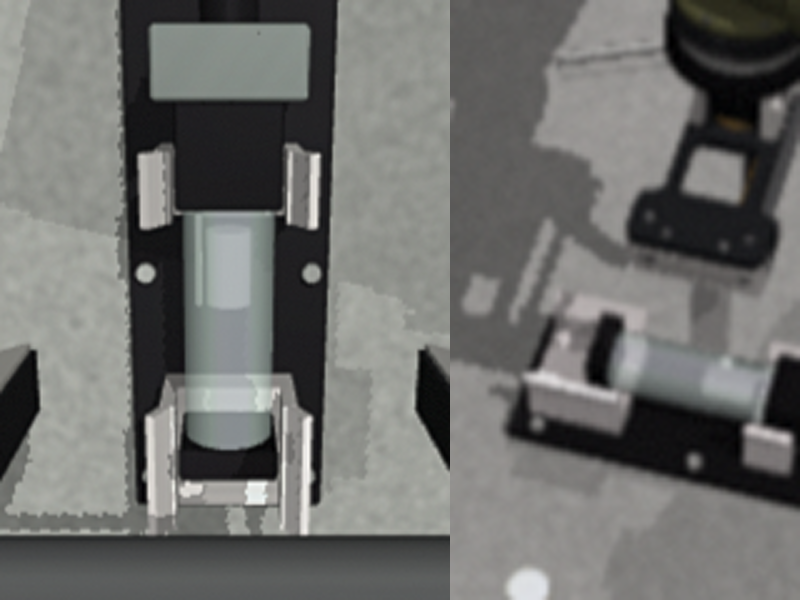

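The lamp lies straight in both saddles, with its base against the block face (crop row 100), the nose inside the long saddle, and the gripper clear.

```bash
python3 -c "
from cell import manip
print(manip.sign_off())"
```

```text
the job is handed in; nothing more can be done
None
```

I handed the job in at about 24 s: the gauge stands upright in the tray, and the lamp lies released in both saddles with its base against the block and the pin out of sight (sign-off gave no verdict).

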